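# Clip on the temperature sensor and hold the thickness probe on the ring

## Robot

A 7-joint arm with a two-finger parallel gripper is mounted at the origin on the work surface. World frame = base frame: x ahead of the robot, y to its left, z up, the work surface at z = 0. Lengths are in m, angles in rad, forces in N, time in s.
With the tool pointing down it reaches from about 0.425 to 0.8 m from the base axis. Payload 8.3 kg.
Tool frame: the origin (TCP) lies between the finger pads; the fingertips stand 25 mm ahead of it and the grasp point (between the pads) lies 6 mm ahead of it; z points along the fingers, y is the line along which they close (so a half turn about z gives the same grasp; the last joint's range is limited). The gripper opens to 85 mm and grips with 20 to 120 N. Pads are 22 mm wide; open, the fingers measure 114 mm over their backs; the gripper's body (76 mm by 85 mm) begins 54 mm behind the grasp point. The pads swing forward as they close: fully open they stand 13 mm farther back than shut.
Start: joints at [-1.216, 0.383, 0.016, 1.37, -0.006, 1.388, -0.046], TCP at [0.254, 0.571, 0.256] pointing down, gripper open.
Joint ranges: [-2.95, 2.95], [-0.25, 2.06], [-1.52, 1.56], [0.18, 2.33], [-1.44, 4.58], [0.02, 2.06], [-3.01, 3.01]. Speed limits (rad/s): [2.39, 2.39, 3.01, 3.01, 3.14, 3.14, 3.14].

## Interface

Orientations are given as a rotation vector (axis times angle).
In Python, from bench import arm, get_image, camera_params gives the robot as it stands.
- The arm moves only by the tool arm_command, never from a script. Its argument "increments" is a list of rows, each a list of 3 entries, a list of its own where there are three numbers: the closure, from -1 (fully open) to 1 (shut), then the shift along the tool's x, y, z in units of 30 mm (1.0 is 30 mm), then the turn, a rotation vector about the tool's x, y, z in units of 6 degrees (1.0 is 6 degrees). In form: [[hand, [tx, ty, tz], [ax, ay, az]], ...]. A call has 1 to 20 rows; each row is the pose to reach, as a shift and turn from the pose commanded when the call began, along the tool's axes at that moment; what a row does not reach only later rows make up. A row lasts 1/10 s, in which the tool goes at most 50 mm and 8.59 degrees, less where a joint would pass 70% of its speed; a pose out of reach is approached as far as the arm can. A call with a gripper value outside its range is refused whole. The fingers move at their own pace and stop on an object; "grip_force" is the grip in N (left out, the last holds). Time passes only in rows, so rows that repeat a pose let the fingers close. It gives the time, the measured TCP pose, the force, the opening and the grip force at its end, in the units of the state.
- arm.get_obs(): the state, without advancing time (a new reading comes with each control period).
- get_image(name): name is "scene" or "top" or "wrist"; returns (picture, depth): 420x560x3 uint8, red, green, blue; 420x560 float32, m along the optical axis (not along the pixel's ray), 0 where there is no reading.
- camera_params(name): a dict with "camera_matrix" (3x3 intrinsics, pixels), "rvec" (rotation vector, rad) and "tvec" (3), from world to camera coordinates, as OpenCV has them; the wrist camera has in their place "tool_from_camera" (4x4, takes a point from camera to tool coordinates, whose origin is the TCP and whose axes are the flange's). Camera axes: x right, y down, z forward; pixel columns grow to the right and rows downward; lengths in m; the calibration is good to about 2 mm. A picture is of the moment at which its call begins: read the wrist's pose just before it. camera_params takes no time and is no camera call.
- arm.job_done(): hands the job in; it is judged then, once.
The state is a dict: "clock": time; "qpos": joint angles; "qd": joint speeds; "joint_efforts": joint torques, N m; "tcp_pos": TCP position; "tcp_rot": TCP orientation; "contact_force": force on the tool from outside, world axes, zero at the start; "torque": the same for the moment, N m; "grip_width": finger opening in m; "grip_force": force on a finger pad.
Only numpy, scipy, OpenCV 4.12 (cv2) and the standard library are available. Lean on these libraries where they do the work, as an engineer would, in place of code of your own. Each camera call takes 0.05 s, during which the arm holds its last target. There are 200 camera calls.

## Task

Squeeze the sprung sensor clip off its post and let it grip the top edge of the bracket's upright flange, upright with the edge well inside its jaws. Then take the thickness probe from its stand and press its sprung tip gently inside the engraved ring on the bracket's ramp, the probe square to the sloping face and the tip pushed about half-way in, never jammed home. Finish while still holding the probe there, with the clip still in place and the other things on the bench left alone.

Things in the scene. Friction and masses are not known exactly. Their poses are not given: they have to be found in the camera images.
- bracket: Aluminium part fixed on a dark steel plate 120 x 220 x 12 mm. Origin: centre of the plate's underside, on the table; z up, y along its length. At +y an upright flange; at -y a ramp 90 mm (x) by 80 mm, sloping 0.35 rad (20 deg) down towards -y: its normal is (0, -0.343, 0.939) here. Between them a boss and two small toggle clamps, all below 100 mm.
- edge (a point): Middle of the top edge of the bracket's flange, 110 mm above the table, at (0, 80, 110) mm in the bracket's frame, same axes. The flange is a plate 6 mm thick (along y), 80 mm wide (along x, +-40 from here), its faces clear for 45 mm below the edge.
- mark: Ring 20 mm across (line 2 mm wide) engraved on the bracket's ramp; the spot to probe is its centre. Origin: ring's centre, on the surface. z: outward normal of the ramp; x: the bracket's x. It lies up to 28 mm off the ramp's middle along x.
- post: Parking post of the clip, fixed: dark steel foot 60 x 64 x 18 mm with an upright steel strip 6 mm thick (along y), 34 mm wide (along x), top edge 62 mm above the table. Origin: centre of the foot's underside.
- clip: Sprung sensor clip like a clothes peg, 20 mm wide (x), 70 mm tall, 45 g: two steel jaws below, two black levers above, a black pod on one jaw. Parked upright on the post. Origin: midway between the jaw ends (its lowest point); z up to the levers; y across the jaws, the way the levers are squeezed. The frame rides on the half with the pod.
- pivot (a point): Centre of the clip's pivot bar (9 mm thick, along x), 28 mm above the clip's origin, always midway between jaws and levers. Jaws 23 mm long: an edge can enter up to 23 mm, to 5 mm below this point. When the clip is squeezed fully open each half turns 0.22 rad about it, so the clip's origin swings 6 mm aside and its z leans 0.22 rad while the clip as a whole is upright.
- clip_arm (a joint): Hinge of the clip (rad): 0 gripping a 6 mm plate, 0.44 fully open, -0.1 closed on nothing; 10 N at the jaws. The levers (30 to 70 mm above the clip's origin) lean out to 45 mm over their outsides at the top. Squeezed about 53 mm up with 10 to 25 N they stop upright, 28 mm over their outsides, the jaw ends then 18 mm apart.
- stand: Grey block 66 x 66 x 64 mm with an upright hole 20 mm wide in its top, which holds the probe. Fixed. Origin: centre of its underside.
- probe: Pen-type thickness probe, 146 mm long, 150 g, upright in the stand, tip down. Origin: lower end of its steel nose (16 mm round), on the axis; z along the axis, away from the tip. A collar 32 mm across (45 to 52 mm up) rests on the stand; above it a square grip 26 x 26 mm (sides along x, y) from 52 to 122 mm up, then a cap to 132 mm. Lift it 60 mm to clear the stand.
- point (a point): End of the probe's sprung tip, a round-ended steel pin 6 mm thick that stands 14 mm out of the nose (at z = -14 mm in the probe's frame when free).
- tip (a joint): How far the sprung tip is pushed into the probe (m): 0 free, 0.010 bottomed. Spring: about 1 N to start moving, 3.5 N half-way, 6 N at the bottom.
- screwdriver: Screwdriver lying on the table. Bystander: leave it where it is.
- wrench: Open-ended wrench lying on the table. Bystander: leave it where it is.
- fitting: Brass fitting, 28 mm across, 30 mm tall. Bystander: leave it where it is.
- collar: Dark steel shaft collar, 44 mm across, 16 mm tall. Bystander: leave it where it is.
- oiler: Steel oil can, 60 mm across, 130 mm tall. Bystander: leave it where it is.
- gauge: Round pressure gauge 60 mm across with a brass stem, lying on its back. Bystander: leave it where it is.
There are look-alikes about, which are no part of the job. What is shaped like the probe but red is not meant.

How it is judged:
By the outcome, as a careful person would: the job done as asked, in the order asked, and still so for the second after the job is handed in, while the arm keeps its last pose, push and grip.
It also fails if it takes over 54 s, if anything falls off the work surface, if the arm or the gripper's body presses on something with over 40 N, if the wrist force passes 120 N, or if a joint passes its speed limit or range.

## Working session

There is one attempt and no reset: what is moved stays moved. The work goes in short steps, Python scripts to look and compute and a tool call to move; the robot and the scene stay as the last step left them, time stands still between calls to the robot, and variables do not carry over. Pictures are saved under pics/ and viewed, at most 10 in all, crops included, and the job is handed in when it is done.

Besides the shell and the picture viewer there is one more tool, called after ">>>" by a JSON object that holds its "op" and its "data", one argument or row to a line. arm_command: Moves the arm, as the interface text tells. Its arguments: {"type":"object","properties":{"increments":{"type":"array","items":{"type":"array"}},"grip_force":{"type":"number"}},"required":["increments"]}

```bash
mkdir -p pics; ls; python3 - <<'E'
from bench import arm,get_image,camera_params
import cv2,numpy as np
print(arm.get_obs())
for n in("scene","top"):
    im,d=get_image(n); cv2.imwrite(f"pics/{n}0.png",im[:,:,::-1]); np.savez(f"pics/{n}0.npz",im=im,d=d)
    print(n,camera_params(n))
print(camera_params("wrist"))
E
```

```text
pics
{'clock': 0.0, 'qpos': array([-1.21589616,  0.3842202 ,  0.01636916,  1.37115317, -0.00627084,
        1.38819021, -0.04651521]), 'qd': array([-2.47279845e-04, -2.19046406e-03,  2.42746749e-04,  7.21825827e-05,
       -4.33314762e-04,  7.60920182e-04, -1.19986345e-03]), 'joint_efforts': array([-1.94814420e-03, -6.27602792e+01,  8.43056850e-01, -3.71818864e+01,
        1.64255913e-02,  1.43511157e-02,  4.37233678e-05]), 'tcp_pos': array([0.25338428, 0.57084084, 0.25529043]), 'tcp_rot': array([-6.51355892e-01, -3.07297923e+00,  2.96994289e-03]), 'contact_force': array([ 0.0875986 ,  0.70252934, -0.47947638]), 'torque': array([-0.00510857,  0.01346932,  0.01100058]), 'grip_force': 0.0, 'grip_width': 0.0853409373504371}
scene {'camera_matrix': array([[390.64793585,   0.        , 285.75096642],
       [  0.        , 390.64793585, 212.61906624],
       [  0.        ,   0.        ,   1.        ]]), 'rvec': array([ 2.32290741,  0.78805753, -0.31548974]), 'tvec': array([-0.46933866, -0.14129677,  1.31884755])}
top {'camera_matrix': array([[519.8151438 ,   0.        , 286.10495021],
       [  0.        , 519.8151438 , 211.35664423],
       [  0.        ,   0.        ,   1.        ]]), 'rvec': array([ 2.20033868, -2.14058213,  0.15092085]), 'tvec': array([0.02676149, 0.55081525, 1.35681352])}
{'camera_matrix': array([[291.42116482,   0.        , 277.56763912],
       [  0.        , 291.42116482, 211.45463205],
       [  0.        ,   0.        ,   1.        ]]), 'tool_from_camera': array([[ 7.81782987e-04, -9.62360239e-01, -2.71775936e-01,
         6.76426249e-02],
       [ 9.99999675e-01,  6.99491627e-04,  3.99666745e-04,
        -1.42823779e-03],
       [-1.94518392e-04, -2.71776161e-01,  9.62360473e-01,
        -1.17450271e-01],
       [ 0.00000000e+00,  0.00000000e+00,  0.00000000e+00,
         1.00000000e+00]])}
```

View pics/scene0.png

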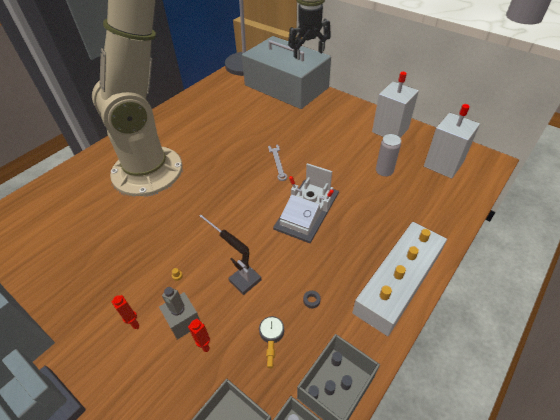

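View pics/top0.png

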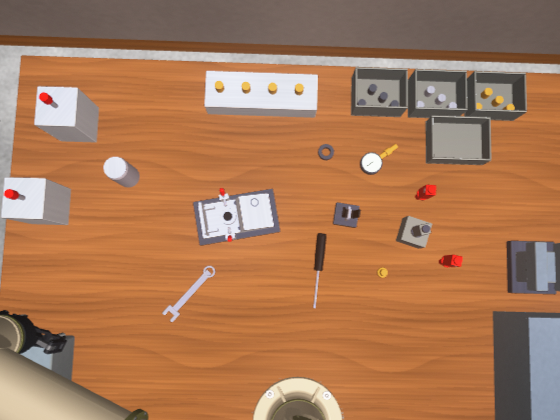

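The scene view shows the bracket at (305,205), the clip on its post at (243,270), and the grey probe in its stand at (178,310). The red probe look-alikes at (125,310) and (200,335) aren't meant. In the top view the bracket is at (236,216), the post and clip at (348,214), and the stand and probe at (416,231).

```bash
cat > h.py <<'E'
import numpy as np,cv2
from bench import arm,get_image,camera_params
from scipy.spatial.transform import Rotation as R
def cloud(d,p,T=None):
    K=p["camera_matrix"]; v,u=np.indices(d.shape)
    c=np.stack([(u-K[0,2])/K[0,0]*d,(v-K[1,2])/K[1,1]*d,d],-1)
    if "rvec" in p:
        M=R.from_rotvec(p["rvec"]).as_matrix(); w=(c-p["tvec"])@M
    else:
        A=T@p["tool_from_camera"]; w=c@A[:3,:3].T+A[:3,3]
    w[d<=0]=np.nan; return w
def toolT(o):
    T=np.eye(4);T[:3,:3]=R.from_rotvec(o["tcp_rot"]).as_matrix();T[:3,3]=o["tcp_pos"];return T
def rect(P):
    c,s,a=cv2.minAreaRect((P[:,:2]*1000).astype(np.float32)); return np.round(c,1),np.round(s,1),round(a,1)
E
python3 - <<'E'
from h import *
z=np.load("pics/top0.npz");im,d=z["im"],z["d"];w=cloud(d,camera_params("top"))
def sel(u0,u1,v0,v1,lo,hi):
    P=w[v0:v1,u0:u1].reshape(-1,3);return P[(P[:,2]>lo)&(P[:,2]<hi)]
print("table",np.nanmedian(w[300:330,330:360,2]))
B=(185,290,180,255)
print("plate",rect(sel(*B,.006,.3)), "flange",rect(sel(*B,.1,.13)),sel(*B,.1,.13).mean(0))
print("stand",rect(sel(395,440,210,255,.058,.07)),"probe",rect(sel(395,440,205,255,.11,.3)),sel(395,440,205,255,.11,.3)[:,2].max())
print("foot",rect(sel(325,370,195,235,.012,.022)),"clip",rect(sel(325,370,195,235,.06,.2)),sel(325,370,195,235,.03,.2).max(0))
for n,(a,b,c,e) in {"bracket":B,"clip":(320,375,190,240),"probe":(385,450,195,260)}.items():
    cv2.imwrite(f"pics/c_{n}.png",cv2.resize(im[c:e,a:b,::-1],(400,300),interpolation=cv2.INTER_CUBIC))
cv2.imwrite("pics/crops.png",np.vstack([np.hstack([cv2.imread("pics/c_bracket.png"),cv2.imread("pics/c_clip.png")]),np.hstack([cv2.imread("pics/c_probe.png"),cv2.resize(np.load("pics/scene0.npz")["im"][240:360,100:260,::-1],(400,300),interpolation=cv2.INTER_CUBIC)])]))
E
```

```text
table 0.00024251628924234475
plate (array([534.5, 173.6]), array([201.8, 281. ]), 1.5) flange (array([499.8, 236.6]), array([119.4,  41.5]), 40.0) [0.51861766 0.25273839 0.10897513]
stand (array([ 503.8, -299.5]), array([68., 67.]), 73.7) probe (array([ 503.6, -299. ]), array([26.1, 27.5]), 13.6) 0.1570696452565892
foot (array([ 530.6, -115.2]), array([ 72.3, 103.8]), 71.3) clip (array([ 546.8, -121.3]), array([44.5, 32.1]), 81.5) [ 0.56398998 -0.09737923  0.11803121]
```

View pics/crops.png

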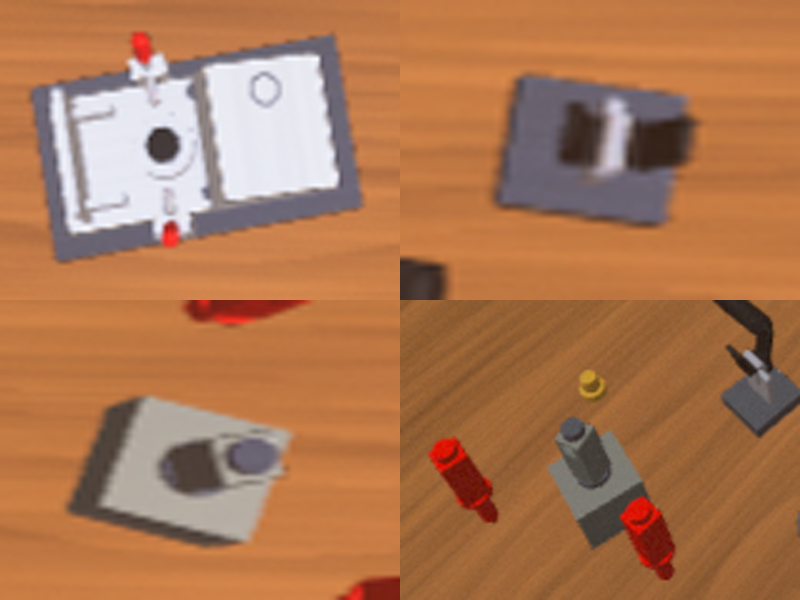

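In the crops, the ring sits on the ramp at (265,90). The clip's levers lie left and right of the post strip in the upper right panel. Three things are shaped like the probe: grey in the stand (scene 178,310), red at (125,310) and red at (200,335). Only the grey one, upright in a stand, fits, so that's the probe.

Next I'll move above the bracket for a wrist look.

```bash
cat >> h.py <<'E'
def Rd(t,tilt=0):  # tool down, tool y at yaw t deg from world y; tilt about tool axes applied after
    t=np.radians(t); y=np.array([-np.sin(t),np.cos(t),0]);z=np.array([0,0,-1.]);return np.stack([np.cross(y,z),y,z],1)
def inc(p,M,p0=None,M0=None):
    o=arm.get_obs()
    if M0 is None: M0=R.from_rotvec(o["tcp_rot"]).as_matrix()
    if p0 is None: p0=o["tcp_pos"]
    print("shift",np.round(M0.T@(np.array(p)-p0)/.03,2),"turn",np.round(np.degrees(R.from_matrix(M0.T@M).as_rotvec())/6,2))
E
python3 - <<'E'
from h import *
inc([.53,.17,.29],Rd(9))
E
```

```text
shift [-13.85  -8.48  -1.14] turn [-0.02 -0.   -5.49]
```

>>> {"op": "arm_command", "data": {
  "increments": [
    [-1,[-13.85,-8.48,-1.14],[0,0,-5.5]],
    [-1,[-13.85,-8.48,-1.14],[0,0,-5.5]],
    [-1,[-13.85,-8.48,-1.14],[0,0,-5.5]],
    [-1,[-13.85,-8.48,-1.14],[0,0,-5.5]],
    [-1,[-13.85,-8.48,-1.14],[0,0,-5.5]],
    [-1,[-13.85,-8.48,-1.14],[0,0,-5.5]],
    [-1,[-13.85,-8.48,-1.14],[0,0,-5.5]],
    [-1,[-13.85,-8.48,-1.14],[0,0,-5.5]],
    [-1,[-13.85,-8.48,-1.14],[0,0,-5.5]],
    [-1,[-13.85,-8.48,-1.14],[0,0,-5.5]],
    [-1,[-13.85,-8.48,-1.14],[0,0,-5.5]],
    [-1,[-13.85,-8.48,-1.14],[0,0,-5.5]],
    [-1,[-13.85,-8.48,-1.14],[0,0,-5.5]],
    [-1,[-13.85,-8.48,-1.14],[0,0,-5.5]]
  ]
}}

```text
clock: 1.5
tcp_pos: [0.5293, 0.1719, 0.2902]
tcp_rot: [0.253, -3.131, -0.001]
contact_force: [0.5, -0.7, -0.2]
grip_width: 0.0854
grip_force: 0.0
```

```bash
python3 - <<'E'
from h import *
o=arm.get_obs();im,d=get_image("wrist");T=toolT(o)
np.savez("pics/w1.npz",im=im,d=d,T=T);cv2.imwrite("pics/w1.png",im[:,:,::-1])
w=cloud(d,camera_params("wrist"),T)
m=(w[...,2]>.107)&(w[...,2]<.116)&(w[...,1]>.2)&(w[...,1]<.3)
print("flange top",rect(w[m]),w[m].mean(0),m.sum())
m=(w[...,2]>.009)&(w[...,2]<.3)&(abs(w[...,1]-.17)<.15)&(abs(w[...,0]-.53)<.11)
print("plate",rect(w[m]))
m=(w[...,2]>.014)&(w[...,2]<.3)&(w[...,1]>.05)&(w[...,1]<.3)&(abs(w[...,0]-.53)<.11)
inc([.55,-.12,.30],Rd(-6))
E
```

```text
flange top (array([519.6, 254.5]), array([79.4,  6.5]), 11.3) [0.51790398 0.25389905 0.10971135] 476
plate (array([533.7, 172.2]), array([138.4, 219.7]), 6.9)
shift [ 0.88 -9.71 -0.33] turn [ 0.   -0.01  2.54]
```

View pics/w1.png

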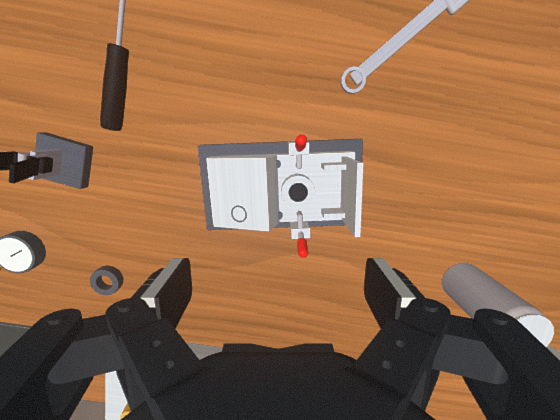

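The wrist view shows the bracket with the flange on the right at (359,198), the ring at (239,213), and the post and clip at left (50,160). I'll fit the flange, ramp normal and ring.

```bash
python3 - <<'E'
from h import *
z=np.load("pics/w1.npz");im,d,T=z["im"],z["d"],z["T"];w=cloud(d,camera_params("wrist"),T)
m=(w[...,2]>.107)&(w[...,2]<.116)&(w[...,1]>.2)&(w[...,1]<.3)
P=w[m][:,:2];c=P.mean(0);e=np.linalg.svd(P-c)[2][0] if len(P)<2000 else 0;print("flange dir deg",np.degrees(np.arctan2(e[1],e[0])))
# ramp plane
P=w[165:222,215:262].reshape(-1,3);c=P.mean(0);n=np.linalg.svd(P-c)[2][2];n*=np.sign(n[2])
print("ramp n",n,"yaw",np.degrees(np.arctan2(n[0],-n[1])),"tilt",np.degrees(np.arccos(n[2])),"c",c,"rms",((P-c)@n).std())
g=cv2.cvtColor(im,cv2.COLOR_RGB2GRAY).astype(int)
s=g[196:226,222:256]; bg=np.median(s); v,u=np.nonzero(s<bg-25); 
k=(np.hypot(u+222-239,v+196-213)<12);v,u=v[k]+196,u[k]+222
(cx,cy),(a,b),_=cv2.fitEllipse(np.stack([u,v],1).astype(np.float32));print("ring",cx,cy,a,b,len(u))
K=camera_params("wrist")["camera_matrix"];A=T@camera_params("wrist")["tool_from_camera"]
r=A[:3,:3]@[(cx-K[0,2])/K[0,0],(cy-K[1,2])/K[1,1],1];t=((c-A[:3,3])@n)/(r@n);print("ring world",A[:3,3]+t*r)
# plate edges by dark colour
m=(g<125)&(w[...,2]>.008)&(w[...,2]<.016)&(abs(w[...,1]-.17)<.14)&(abs(w[...,0]-.53)<.09)
m=cv2.morphologyEx(m.astype(np.uint8),cv2.MORPH_OPEN,np.ones((3,3)))>0
print("plate",rect(w[m]),m.sum())
E
```

```text
flange dir deg 11.463218958193597Traceback (most recent call last):
  File "<stdin>", line 6, in <module>
    u, s, vh = gufunc(a, signature=signature)
               ~~~~~~^^^^^^^^^^^^^^^^^^^^^^^^
    raise LinAlgError("SVD did not converge")
numpy.linalg.LinAlgError: SVD did not converge
```

>>> {"op": "arm_command", "data": {
  "increments": [
    [-1,[0.9,-9.7,-0.3],[0,0,2.5]],
    [-1,[0.9,-9.7,-0.3],[0,0,2.5]],
    [-1,[0.9,-9.7,-0.3],[0,0,2.5]],
    [-1,[0.9,-9.7,-0.3],[0,0,2.5]],
    [-1,[0.9,-9.7,-0.3],[0,0,2.5]],
    [-1,[0.9,-9.7,-0.3],[0,0,2.5]],
    [-1,[0.9,-9.7,-0.3],[0,0,2.5]],
    [-1,[0.9,-9.7,-0.3],[0,0,2.5]],
    [-1,[0.9,-9.7,-0.3],[0,0,2.5]],
    [-1,[0.9,-9.7,-0.3],[0,0,2.5]]
  ]
}}

```text
clock: 2.55
tcp_pos: [0.5496, -0.1192, 0.2993]
tcp_rot: [-0.157, -3.137, -0.001]
contact_force: [0.3, 0.1, -0.1]
grip_width: 0.0852
grip_force: 0.0
```

```bash
python3 - <<'E'
from h import *
z=np.load("pics/w1.npz");im,d,T=z["im"],z["d"],z["T"];w=cloud(d,camera_params("wrist"),T)
P=w[165:222,215:262].reshape(-1,3);P=P[~np.isnan(P[:,0])]
for _ in range(3):
    c=P.mean(0);n=np.linalg.svd(P-c,full_matrices=False)[2][2];n*=np.sign(n[2]);P=P[abs((P-c)@n)<.003]
print("ramp n",n,"yaw",np.degrees(np.arctan2(n[0],-n[1])),"tilt",np.degrees(np.arccos(n[2])),"c",c,len(P))
g=cv2.cvtColor(im,cv2.COLOR_RGB2GRAY).astype(int)
s=g[196:226,222:256]; bg=np.median(s); v,u=np.nonzero(s<bg-25)
k=(np.hypot(u+222-239,v+196-213)<12);v,u=v[k]+196,u[k]+222
(cx,cy),(a,b),_=cv2.fitEllipse(np.stack([u,v],1).astype(np.float32));print("ring",cx,cy,a,b,len(u))
K=camera_params("wrist")["camera_matrix"];A=T@camera_params("wrist")["tool_from_camera"]
r=A[:3,:3]@[(cx-K[0,2])/K[0,0],(cy-K[1,2])/K[1,1],1];t=((c-A[:3,3])@n)/(r@n);print("ring world",A[:3,3]+t*r)
m=(g<125)&(w[...,2]>.008)&(w[...,2]<.016)&(abs(w[...,1]-.17)<.14)&(abs(w[...,0]-.53)<.09)
m=cv2.morphologyEx(m.astype(np.uint8),cv2.MORPH_OPEN,np.ones((3,3)))>0
print("plate",rect(w[m]),m.sum())
o=arm.get_obs();im,d=get_image("wrist");T=toolT(o);np.savez("pics/w2.npz",im=im,d=d,T=T)
w=cloud(d,camera_params("wrist"),T)
m=(abs(w[...,0]-.545)<.06)&(abs(w[...,1]+.12)<.06)
for lo,hi in((.012,.022),(.056,.068),(.09,.2),(.1,.2)):
    q=m&(w[...,2]>lo)&(w[...,2]<hi)
    if q.sum()>5: print(lo,rect(w[q]),w[q].mean(0),q.sum())
v,u=np.nonzero(m);print(u.min(),u.max(),v.min(),v.max())
cr=im[v.min():v.max(),u.min():u.max(),::-1];cv2.imwrite("pics/w2c.png",cv2.resize(cr,None,fx=5,fy=5,interpolation=cv2.INTER_CUBIC))
cv2.imwrite("pics/w2.png",np.vstack([im[:,:,::-1]]))
print(cr.shape)
E
```

```text
ramp n [ 0.06761468 -0.3366752   0.93919011] yaw 11.355683986577302 tilt 20.0840122012204 c [0.54499836 0.1232153  0.05625465] 2670
ring 238.45895385742188 213.41455078125 14.14893913269043 16.202980041503906 102
ring world [0.57055101 0.12730127 0.05587976]
plate (array([536. , 176.3]), array([120.2, 220. ]), 11.4) 2485
0.012 (array([ 530.5, -107.7]), array([83.9, 99.4]), 82.2) [ 0.5379997  -0.11841827  0.01780268] 1123
0.056 (array([ 547.4, -121.9]), array([20.9, 33.8]), 58.3) [ 0.54679906 -0.11846573  0.06192616] 47
0.09 (array([ 544.7, -120.1]), array([44.6, 20.4]), 81.4) [ 0.54408783 -0.11968589  0.10645054] 383
0.1 (array([ 544.7, -120.1]), array([44.6, 20.4]), 81.4) [ 0.54428651 -0.1194817   0.11018899] 288
0 559 128 419
(291, 559, 3)
```

View pics/w2c.png

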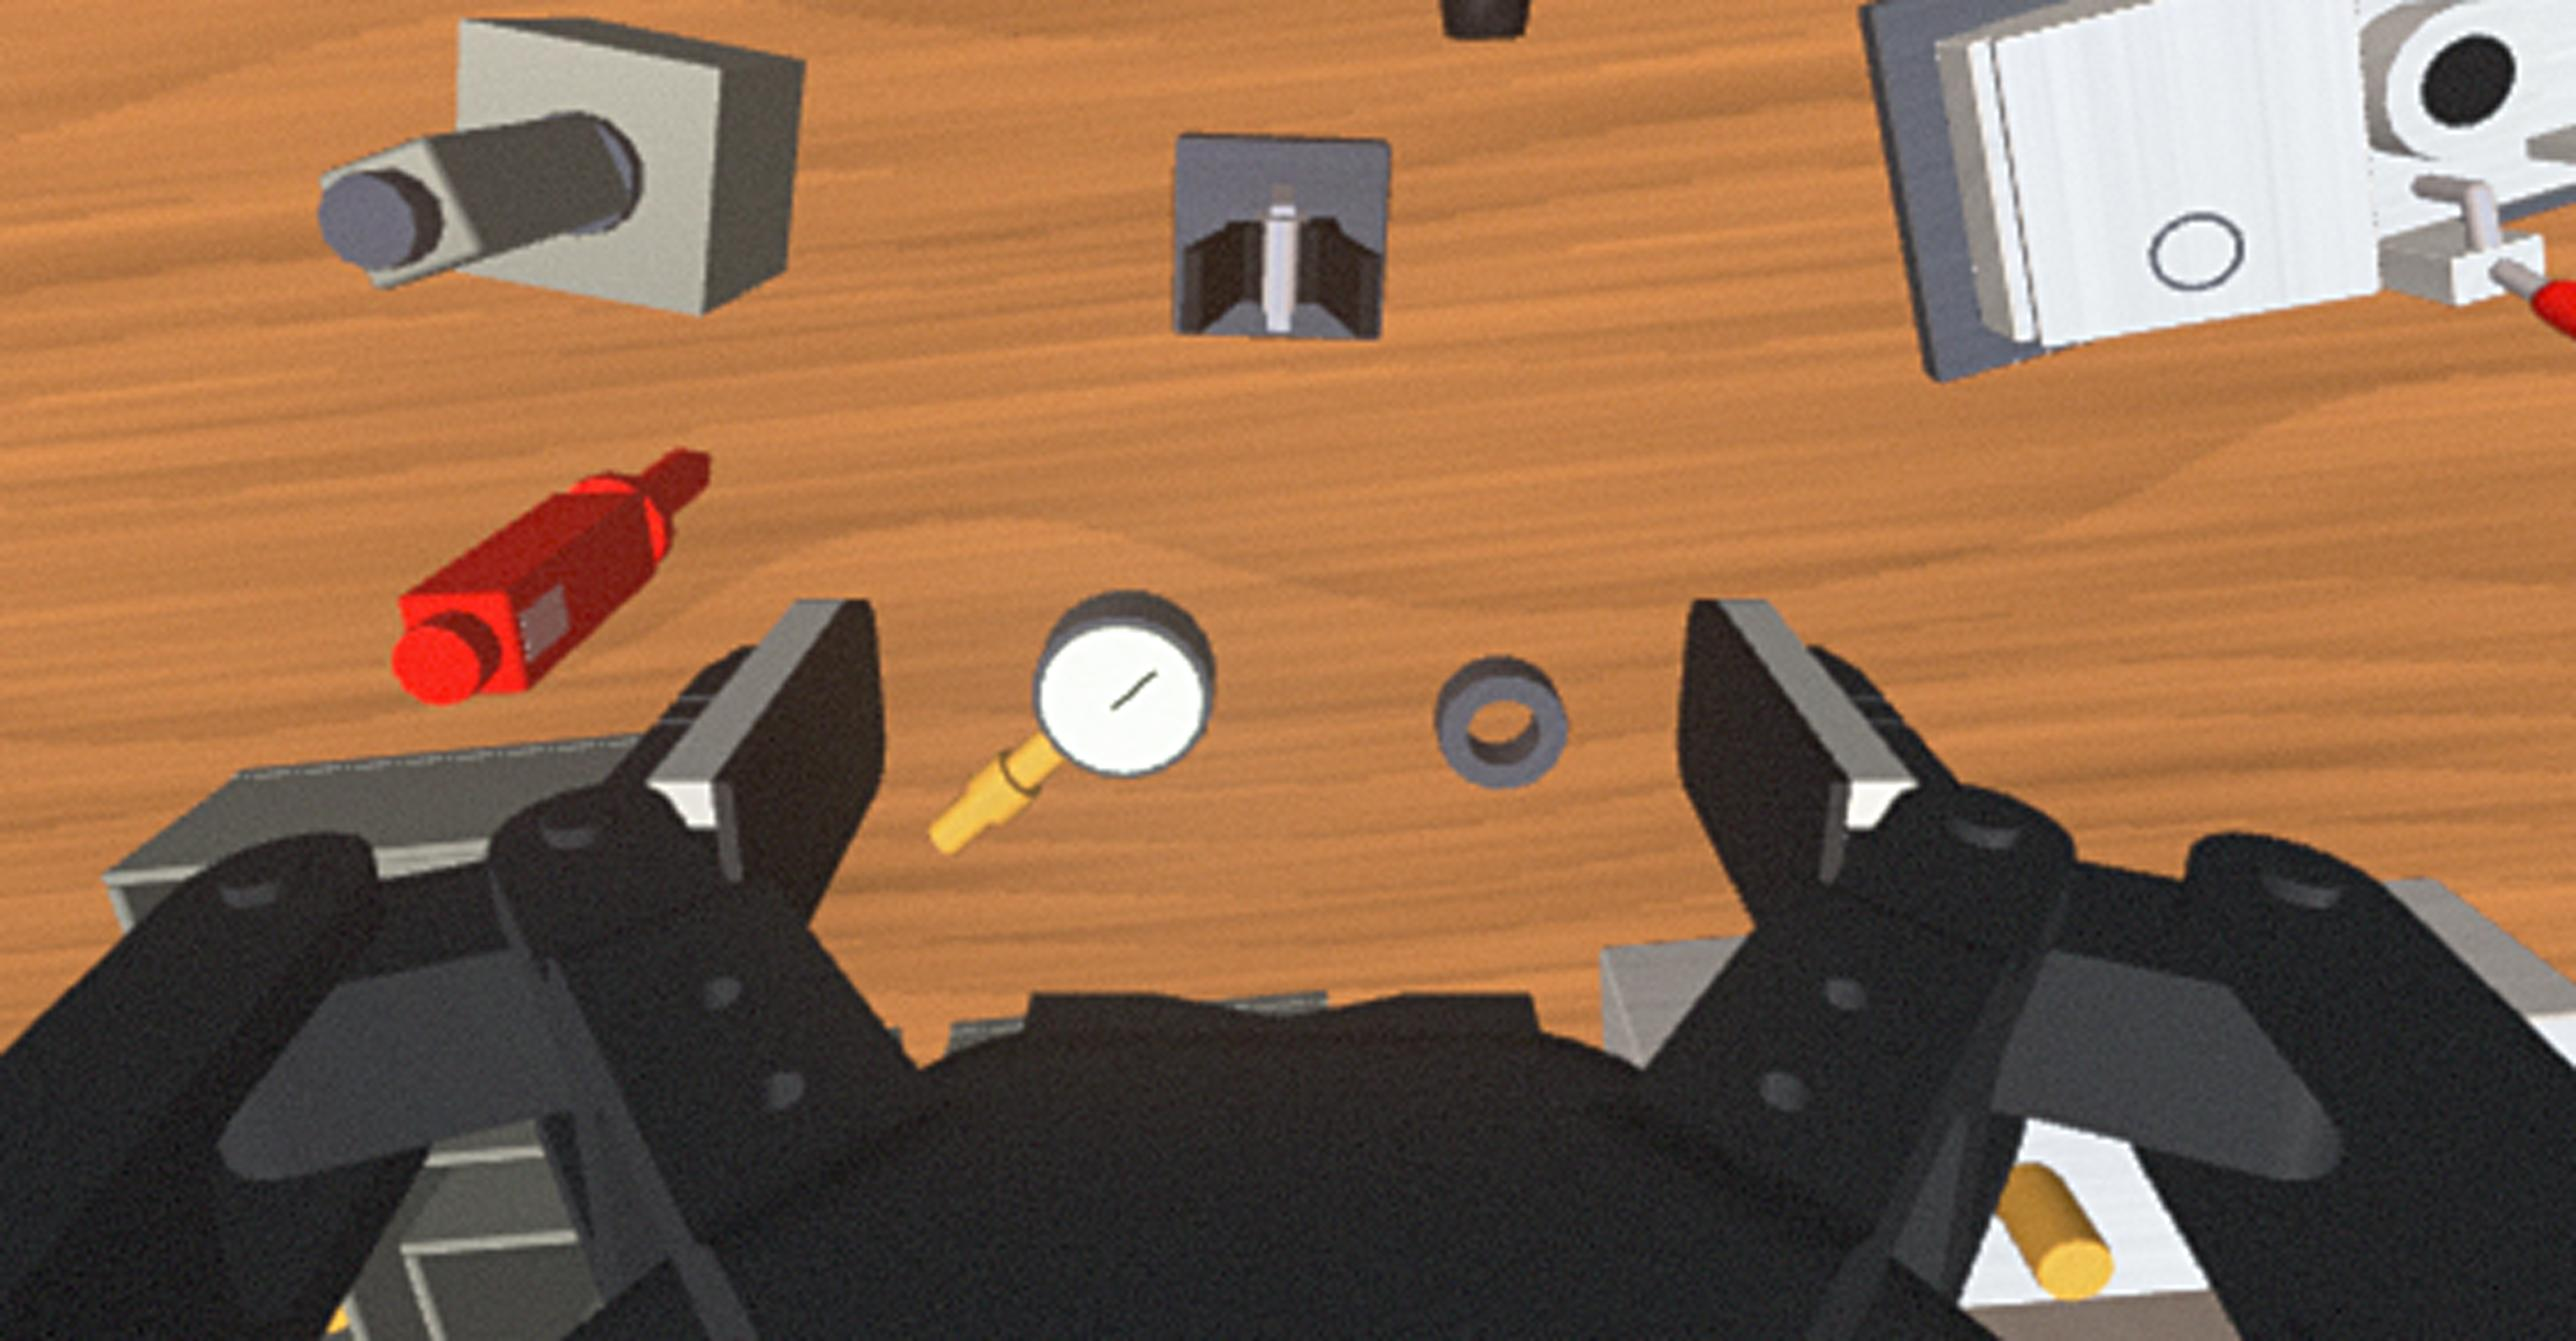

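The picture (larger than I meant) shows the post foot and clip centred at (1280,240), the red look-alike at (540,590), and the grey probe in its stand at (540,180). The clip's levers measure 44.6 x 20.4 mm, as given, with a yaw of −8.6°. Bracket yaw is 11.4°, from four estimates that agree.

```bash
python3 - <<'E'
from h import *
z=np.load("pics/w2.npz");w=cloud(z["d"],camera_params("wrist"),z["T"])
m=(abs(w[...,0]-.545)<.02)&(abs(w[...,1]+.12)<.03)&(w[...,2]>.03)&(w[...,2]<.2)
print("z pct",np.percentile(w[m][:,2],[50,80,90,95,99]))
q=m&(w[...,2]>.108);print(rect(w[q]))
m=(abs(w[...,0]-.505)<.035)&(abs(w[...,1]+.3)<.05)
for lo,hi in((.06,.068),(.135,.146),(.147,.16)):
    q=m&(w[...,2]>lo)&(w[...,2]<hi); print("probe",rect(w[q]),w[q].mean(0),q.sum())
inc([.5447,-.1201,.165],Rd(-8.6)); inc([.5447,-.1201,.107],Rd(-8.6))
E
```

```text
z pct [0.08316023 0.11117237 0.11313193 0.11369389 0.11455179]
(array([ 544.7, -120.1]), array([44.6, 20.4]), 81.4)
probe (array([ 504.7, -299. ]), array([67.2, 66.1]), 73.6) [ 0.50270462 -0.2915592   0.06381412] 1998
probe (array([ 504.4, -298.4]), array([26.2, 26. ]), 13.7) [ 0.50368764 -0.2925915   0.14040765] 451
probe (array([ 504.6, -298.3]), array([20. , 19.2]), 65.7) [ 0.50445296 -0.29792544  0.15054737] 402
shift [ 0.16 -0.04  4.48] turn [ 0.   -0.    0.48]
shift [ 0.16 -0.04  6.41] turn [ 0.   -0.    0.48]
```

>>> {"op": "arm_command", "data": {
  "increments": [
    [-0.7,[0.16,-0.04,4.5],[0,0,0.5]],
    [-0.7,[0.16,-0.04,4.5],[0,0,0.5]],
    [-0.7,[0.16,-0.04,4.5],[0,0,0.5]],
    [-0.7,[0.16,-0.04,4.5],[0,0,0.5]],
    [-0.7,[0.16,-0.04,5.2],[0,0,0.5]],
    [-0.7,[0.16,-0.04,5.9],[0,0,0.5]],
    [-0.7,[0.16,-0.04,6.5],[0,0,0.5]],
    [-0.7,[0.16,-0.04,6.5],[0,0,0.5]],
    [-0.7,[0.16,-0.04,6.5],[0,0,0.5]],
    [1,[0.16,-0.04,6.5],[0,0,0.5]],
    [1,[0.16,-0.04,6.5],[0,0,0.5]],
    [1,[0.16,-0.04,6.5],[0,0,0.5]],
    [1,[0.16,-0.04,6.5],[0,0,0.5]],
    [1,[0.16,-0.04,6.5],[0,0,0.5]],
    [1,[0.16,-0.04,6.5],[0,0,0.5]],
    [1,[0.16,-0.04,6.5],[0,0,0.5]],
    [1,[0.16,-0.04,6.5],[0,0,0.5]]
  ],
  "grip_force": 22
}}

```text
clock: 4.3
tcp_pos: [0.5447, -0.1217, 0.1047]
tcp_rot: [0.244, 3.132, 0.001]
contact_force: [1.8, 4.2, 2.9]
grip_width: 0.028
grip_force: 24.3
```

The width is 28.0 mm, so the clip is fully open. I'll lift it straight up.

>>> {"op": "arm_command", "data": {
  "increments": [
    [1,[0,0,-0.4],[0,0,0]],
    [1,[0,0,-0.8],[0,0,0]],
    [1,[0,0,-1.2],[0,0,0]],
    [1,[0,0,-1.8],[0,0,0]],
    [1,[0,0,-2.6],[0,0,0]],
    [1,[0,0,-3.3],[0,0,0]],
    [1,[0,0,-3.3],[0,0,0]],
    [1,[0,0,-3.3],[0,0,0]]
  ]
}}

```text
clock: 5.1
tcp_pos: [0.5445, -0.1226, 0.2043]
tcp_rot: [0.245, 3.131, -0.0]
contact_force: [0.2, -0.2, -1.0]
grip_width: 0.0274
grip_force: 21.9
```

```bash
python3 - <<'E'
from h import *
o=arm.get_obs();print(o["tcp_pos"],o["contact_force"],o["grip_width"])
im,d=get_image("scene");np.savez("pics/s2.npz",im=im,d=d)
inc([.5199,.2546,.20],Rd(11.4));inc([.5199,.2546,.153],Rd(11.4))
w=cloud(d,camera_params("scene"));p=o["tcp_pos"]
m=(np.linalg.norm(w-(p+[0,0,-.04]),axis=-1)<.06);v,u=np.nonzero(m);print(u.min(),u.max(),v.min(),v.max())
cv2.imwrite("pics/s2.png",cv2.resize(im[v.min()-10:v.max()+10,u.min()-10:u.max()+10,::-1],(600,600),interpolation=cv2.INTER_CUBIC))
E
```

```text
[ 0.54446666 -0.12262802  0.20426806] [ 0.20743822 -0.17877982 -0.99527903] 0.027449592746788924
shift [ 2.75 12.29  0.11] turn [-0.   -0.   -3.39]
shift [ 2.75 12.29  1.68] turn [-0.   -0.   -3.39]
223 245 223 254
```

View pics/s2.png

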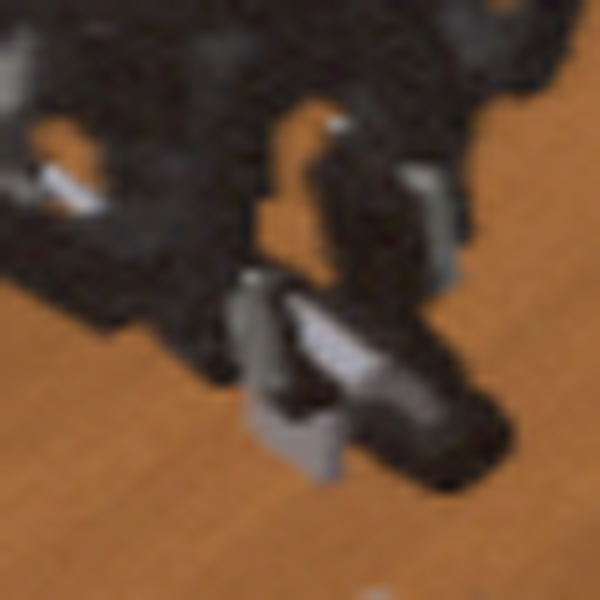

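The clip is clearly squeezed between the pads, with its jaws open and its pod on the +y side (430,440). I'll move above the flange.

>>> {"op": "arm_command", "data": {
  "increments": [
    [1,[0.5,1.2,0],[0,0,-0.4]],
    [1,[0.9,2.6,0],[0,0,-0.9]],
    [1,[1.2,4.2,0],[0,0,-1.4]],
    [1,[1.6,5.8,0],[0,0,-1.9]],
    [1,[2.0,7.4,0],[0,0,-2.4]],
    [1,[2.4,9.0,0],[0,0,-2.9]],
    [1,[2.6,10.4,0],[0,0,-3.2]],
    [1,[2.7,11.6,0],[0,0,-3.4]],
    [1,[2.75,12.3,0],[0,0,-3.4]],
    [1,[2.75,12.3,0],[0,0,-3.4]],
    [1,[2.75,12.3,0],[0,0,-3.4]],
    [1,[2.75,12.3,0],[0,0,-3.4]]
  ]
}}

```text
clock: 6.35
tcp_pos: [0.5203, 0.2534, 0.2029]
tcp_rot: [0.31, -3.125, 0.002]
contact_force: [-0.7, -1.3, -1.4]
grip_width: 0.0272
grip_force: 24.0
```

```bash
python3 - <<'E'
from h import *
o=arm.get_obs();print(o["tcp_pos"],o["contact_force"],o["grip_width"])
im,d=get_image("wrist");T=toolT(o);np.savez("pics/w3.npz",im=im,d=d,T=T)
w=cloud(d,camera_params("wrist"),T)
m=(w[...,2]>.106)&(w[...,2]<.114)&(abs(w[...,0]-.52)<.06)&(abs(w[...,1]-.2545)<.03)
print(rect(w[m]),w[m].mean(0),m.sum())
inc([.5199,.2546,.153],Rd(11.4))
cv2.imwrite("pics/w3.png",im[:,:,::-1])
E
```

```text
[0.5203169  0.25338827 0.20287355] [-0.71330034 -1.29462896 -1.43847212] 0.027234688303076203
(array([502.5, 251.2]), array([45.3,  5.9]), 11.4) [0.50112336 0.25079489 0.10988399] 501
shift [0.01 0.05 1.67] turn [-0.01 -0.01 -0.01]
```

View pics/w3.png

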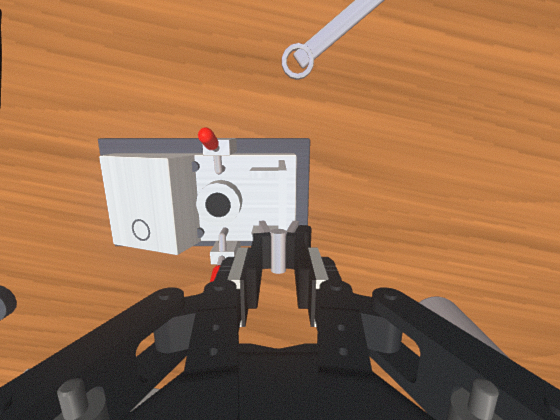

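The wrist view shows the clip (279,250) held over the flange edge, aligned with it. The edge line measures the same as before, so I'll lower it.

>>> {"op": "arm_command", "data": {
  "increments": [
    [1,[0,0.05,0.4],[0,0,0]],
    [1,[0,0.05,0.8],[0,0,0]],
    [1,[0,0.05,1.1],[0,0,0]],
    [1,[0,0.05,1.3],[0,0,0]],
    [1,[0,0.05,1.5],[0,0,0]],
    [1,[0,0.05,1.65],[0,0,0]],
    [1,[0,0.05,1.65],[0,0,0]],
    [1,[0,0.05,1.65],[0,0,0]]
  ]
}}

```text
clock: 7.2
tcp_pos: [0.52, 0.2567, 0.1541]
tcp_rot: [-0.314, 3.126, 0.0]
contact_force: [-0.1, 0.6, -0.8]
grip_width: 0.0276
grip_force: 24.0
```

>>> {"op": "arm_command", "data": {
  "increments": [
    [0,[0,0,0],[0,0,0]],
    [-0.3,[0,0,0],[0,0,0]],
    [-0.6,[0,0,0],[0,0,0]],
    [-1,[0,0,0],[0,0,0]],
    [-1,[0,0,0],[0,0,0]],
    [-1,[0,0,0],[0,0,0]],
    [-1,[0,0,0],[0,0,0]],
    [-1,[0,0,-0.7],[0,0,0]],
    [-1,[0,0,-1.5],[0,0,0]],
    [-1,[0,0,-3],[0,0,0]],
    [-1,[0,0,-4],[0,0,0]],
    [-1,[0,0,-4],[0,0,0]],
    [-1,[0,0,-4],[0,0,0]]
  ]
}}

```text
clock: 8.5
tcp_pos: [0.5202, 0.2568, 0.2746]
tcp_rot: [-0.314, 3.124, 0.001]
contact_force: [-1.1, 0.4, -0.6]
grip_width: 0.0852
grip_force: 0.0
```

```bash
python3 - <<'E'
from h import *
o=arm.get_obs();print(o["tcp_pos"],o["contact_force"],o["grip_width"])
im,d=get_image("wrist");T=toolT(o);np.savez("pics/w4.npz",im=im,d=d,T=T)
w=cloud(d,camera_params("wrist"),T)
m=(abs(w[...,0]-.52)<.04)&(abs(w[...,1]-.2545)<.04)&(w[...,2]<.19)
q=m&(w[...,2]>.135);print(rect(w[q]),np.percentile(w[q][:,2],[50,95,99]))
v,u=np.nonzero(m&(w[...,2]>.1));a=im[v.min()-20:v.max()+20,u.min()-20:u.max()+20,::-1]
s,_=get_image("scene");b=s[140:250,260:350,::-1]
cv2.imwrite("pics/w4.png",np.hstack([cv2.resize(a,(400,400)),cv2.resize(b,(400,400),interpolation=cv2.INTER_CUBIC)]))
for t in(13.7,-76.3):inc([.5045,-.2985,.24],Rd(t))
E
```

```text
[0.52018642 0.25677598 0.27461464] [-1.09660977  0.3989637  -0.5608555 ] 0.08519067082902722
(array([518.8, 254.3]), array([20.5, 45. ]), 11.3) [0.15624367 0.16234383 0.16269777]
shift [  4.16 -18.03   1.11] turn [-0.01 -0.02 -0.37]
shift [  4.16 -18.03   1.11] turn [-2.000e-02 -1.000e-02  1.463e+01]
```

View pics/w4.png

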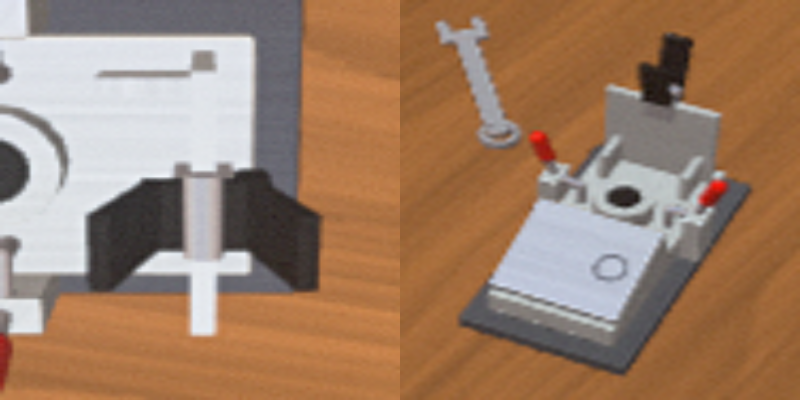

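The clip sits upright on the flange edge. Its top is at 162.5 mm, so the edge is about 17.5 mm inside, and its yaw matches the bracket. Now the probe.

>>> {"op": "arm_command", "data": {
  "increments": [
    [-1,[4.16,-18.0,1.1],[0,0,-0.4]],
    [-1,[4.16,-18.0,1.1],[0,0,-0.4]],
    [-1,[4.16,-18.0,1.1],[0,0,-0.4]],
    [-1,[4.16,-18.0,1.1],[0,0,-0.4]],
    [-1,[4.16,-18.0,1.1],[0,0,-0.4]],
    [-1,[4.16,-18.0,1.1],[0,0,-0.4]],
    [-1,[4.16,-18.0,1.1],[0,0,-0.4]],
    [-1,[4.16,-18.0,1.1],[0,0,-0.4]],
    [-1,[4.16,-18.0,1.1],[0,0,-0.4]],
    [-1,[4.16,-18.0,1.1],[0,0,-0.4]],
    [-1,[4.16,-18.0,1.1],[0,0,-0.4]],
    [-1,[4.16,-18.0,1.1],[0,0,-0.4]],
    [-1,[4.16,-18.0,1.1],[0,0,-0.4]],
    [-1,[4.16,-18.0,1.1],[0,0,-0.4]],
    [-1,[4.16,-18.0,1.1],[0,0,-0.4]],
    [-1,[4.16,-18.0,1.1],[0,0,-0.4]]
  ]
}}

```text
clock: 10.2
tcp_pos: [0.5056, -0.2956, 0.241]
tcp_rot: [-0.384, 3.118, 0.001]
contact_force: [0.5, -0.4, -0.4]
grip_width: 0.0854
grip_force: 0.0
```

```bash
python3 - <<'E'
from h import *
o=arm.get_obs();print(o["tcp_pos"],o["qpos"])
im,d=get_image("wrist");T=toolT(o);w=cloud(d,camera_params("wrist"),T)
m=(abs(w[...,0]-.505)<.05)&(abs(w[...,1]+.3)<.05)
for lo,hi in((.06,.068),(.135,.146),(.147,.16)):
    q=m&(w[...,2]>lo)&(w[...,2]<hi); print("probe",rect(w[q]),w[q].mean(0),q.sum())
red=(im[...,0]>150)&(im[...,1]<60)&(w[...,2]<.3)
for P in (w[red&(w[...,0]>.52)],w[red&(w[...,0]<.52)]):
    if len(P): print("red",np.nanmin(P,0),np.nanmax(P,0))
inc([.5045,-.2985,.115],Rd(13.7))
E
```

```text
[ 0.50560159 -0.29561959  0.24097102] [ 0.04678248  0.33236447  0.55311818  1.52840817 -0.17806218  1.33145502
  2.43335787]
probe (array([ 504.6, -299.1]), array([66.1, 66.3]), 73.5) [ 0.49602663 -0.30138608  0.06386457] 2532
probe (array([ 504.6, -299.2]), array([26.6, 26.4]), 12.9) [ 0.50019931 -0.30031557  0.14039642] 543
probe (array([ 504.2, -299.2]), array([19.3, 19.2]), 0.4) [ 0.50378319 -0.29927108  0.15075333] 533
red [ 0.58745125 -0.33077333  0.01593836] [ 0.61590073 -0.30051803  0.14717629]
red [ 0.41422793 -0.39258695  0.06342798] [ 0.44383617 -0.36330553  0.1472258 ]
shift [ 0.06 -0.08  4.2 ] turn [0.   0.   0.05]
```

>>> {"op": "arm_command", "data": {
  "increments": [
    [-1,[0.06,-0.1,1.2],[0,0,0]],
    [-1,[0.06,-0.1,2.4],[0,0,0]],
    [-1,[0.06,-0.1,3.5],[0,0,0]],
    [-1,[0.06,-0.1,4.2],[0,0,0]],
    [-1,[0.06,-0.1,4.2],[0,0,0]],
    [-1,[0.06,-0.1,4.2],[0,0,0]],
    [1,[0.06,-0.1,4.2],[0,0,0]],
    [1,[0.06,-0.1,4.2],[0,0,0]],
    [1,[0.06,-0.1,4.2],[0,0,0]],
    [1,[0.06,-0.1,4.2],[0,0,0]],
    [1,[0.06,-0.1,4.2],[0,0,0]],
    [1,[0.06,-0.1,4.2],[0,0,0]],
    [1,[0.06,-0.1,4.2],[0,0,0]],
    [1,[0.06,-0.1,4.2],[0,0,0]],
    [1,[0.06,-0.1,4.2],[0,0,0]]
  ],
  "grip_force": 60
}}

```text
clock: 11.75
tcp_pos: [0.5041, -0.3003, 0.1156]
tcp_rot: [-0.38, 3.118, 0.001]
contact_force: [-1.6, 3.4, 6.5]
grip_width: 0.0254
grip_force: 58.5
```

>>> {"op": "arm_command", "data": {
  "increments": [
    [1,[0,0,-0.3],[0,0,0]],
    [1,[0,0,-0.8],[0,0,0]],
    [1,[0,0,-1.5],[0,0,0]],
    [1,[0,0,-2.3],[0,0,0]],
    [1,[0,0,-3.3],[0,0,0]],
    [1,[0,0,-4.3],[0,0,0]],
    [1,[0,0,-5],[0,0,0]],
    [1,[0,0,-5],[0,0,0]],
    [1,[0,0,-5],[0,0,0]]
  ]
}}

```text
clock: 12.65
tcp_pos: [0.5039, -0.3009, 0.2655]
tcp_rot: [-0.379, 3.118, -0.001]
contact_force: [-0.1, -0.5, -2.5]
grip_width: 0.0254
grip_force: 58.9
```

```bash
cat >> h.py <<'E'
tau=np.radians(11.4)
n=np.array([np.sin(tau)*.343,-np.cos(tau)*.343,.939]);n/=np.linalg.norm(n)
ring=np.array([.5706,.1273,.0559])
bx=np.array([np.cos(tau),np.sin(tau),0])
def probeR(): # tool z=-n, tool x=-bracket x
    return np.stack([-bx,np.cross(-n,-bx),-n],1)
E
python3 - <<'E'
from h import *
o=arm.get_obs();print(o["tcp_pos"],o["contact_force"],o["grip_width"])
im,d=get_image("scene");T=toolT(o);np.savez("pics/s5.npz",im=im,d=d,T=T)
w=cloud(d,camera_params("scene"));print(n)
# probe nose in tool frame
K=(w-T[:3,3])@T[:3,:3];m=(np.hypot(K[...,0],K[...,1])<.03)&(K[...,2]>.03)&(K[...,2]<.13)&(w[...,2]>.02)
P=K[m]
for lo in np.arange(.03,.13,.01):
    q=P[(P[:,2]>=lo)&(P[:,2]<lo+.01)]
    if len(q): print(round(lo,3),len(q),q.mean(0).round(4),np.ptp(q[:,1]).round(4))
inc(ring+n*.19,probeR()); print("target over",ring+n*.19)
v,u=np.nonzero(m);a=im[max(v.min()-30,0):v.max()+20,u.min()-30:u.max()+30,::-1]
cv2.imwrite("pics/s5.png",cv2.resize(a,(500,500),interpolation=cv2.INTER_CUBIC))
E
```

```text
[ 0.50385438 -0.30094418  0.26547957] [-0.0718024  -0.47030355 -2.49042975] 0.025367838980246013
[ 0.06781783 -0.33633898  0.93929592]
0.03 39 [-0.0131 -0.0033  0.0352] 0.0249
0.04 57 [-0.0107 -0.0055  0.0442] 0.0254
0.05 1 [-0.0139 -0.0069  0.0506] 0.0
0.06 18 [-0.0075 -0.0016  0.0657] 0.0113
0.07 19 [-0.0062 -0.0023  0.0745] 0.0135
0.08 26 [-0.0072 -0.0007  0.0847] 0.0145
0.09 6 [-0.007  -0.0026  0.0919] 0.0084
0.1 3 [-0.0043  0.0004  0.1034] 0.0032
shift [-5.49 11.14  1.  ] turn [-3.34 -0.08  0.4 ]
target over [0.58348539 0.06339559 0.23436623]
```

View pics/s5.png

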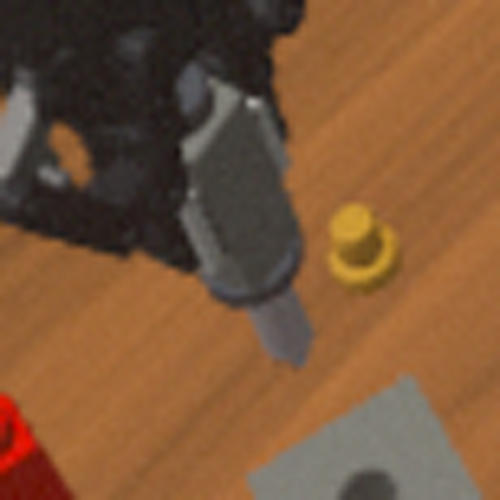

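The probe is held straight, with its nose at (295,360) and the tip below it. The stand hole is empty, so the right probe is out. The nose end is about 96 mm ahead of the TCP, as expected. I'll move it over the ramp and tilt.

>>> {"op": "arm_command", "data": {
  "increments": [
    [1,[-0.3,0.6,0],[-0.2,0,0]],
    [1,[-0.8,1.6,0.1],[-0.5,0,0.1]],
    [1,[-1.4,2.8,0.2],[-0.8,0,0.1]],
    [1,[-2.0,4.0,0.3],[-1.2,0,0.2]],
    [1,[-2.6,5.2,0.4],[-1.6,0,0.2]],
    [1,[-3.2,6.4,0.5],[-2.0,0,0.3]],
    [1,[-3.8,7.6,0.6],[-2.4,0,0.3]],
    [1,[-4.4,8.8,0.8],[-2.8,-0.1,0.4]],
    [1,[-4.9,9.9,0.9],[-3.1,-0.1,0.4]],
    [1,[-5.3,10.7,1],[-3.3,-0.1,0.4]],
    [1,[-5.5,11.15,1],[-3.34,-0.08,0.4]],
    [1,[-5.5,11.15,1],[-3.34,-0.08,0.4]],
    [1,[-5.5,11.15,1],[-3.34,-0.08,0.4]],
    [1,[-5.5,11.15,1],[-3.34,-0.08,0.4]]
  ]
}}

```text
clock: 14.1
tcp_pos: [0.584, 0.0613, 0.2353]
tcp_rot: [0.301, -3.047, -0.536]
contact_force: [0.1, -0.4, -1.3]
grip_width: 0.0252
grip_force: 58.9
```

```bash
python3 - <<'E'
from h import *
o=arm.get_obs();T=toolT(o);print(o["tcp_pos"],o["contact_force"],o["grip_width"],o["qpos"].round(2))
print("tilt err deg",np.degrees(np.arccos(-T[:3,2]@n)))
im,d=get_image("wrist");np.savez("pics/w6.npz",im=im,d=d,T=T);w=cloud(d,camera_params("wrist"),T)
# re-fit ring: circle of dark pixels on ramp plane
pc=camera_params("wrist");K=pc["camera_matrix"];A=T@pc["tool_from_camera"];c=A[:3,:3].T@(ring-A[:3,3]);u=K@c/c[2];print("ring px pred",u)
cp=A[:3,:3].T@(T[:3,3]+T[:3,2]*.1106-A[:3,3]);print("tip px",K@cp/cp[2])
inc(ring+n*.1206,probeR());cv2.imwrite("pics/w6.png",im[:,:,::-1])
E
```

```text
[0.58402491 0.0613208  0.2352678 ] [ 0.1261336  -0.43007147 -1.29434378] 0.025223156597287463 [-0.24  0.38  0.37  1.5  -0.47  1.42  1.98]
tilt err deg 0.15170626847143137
ring px pred [281.05015248 194.47045661   1.        ]
tip px [279.66507162 216.33479227   1.        ]
shift [0.01 0.06 2.37] turn [-0.02  0.02 -0.02]
```

View pics/w6.png

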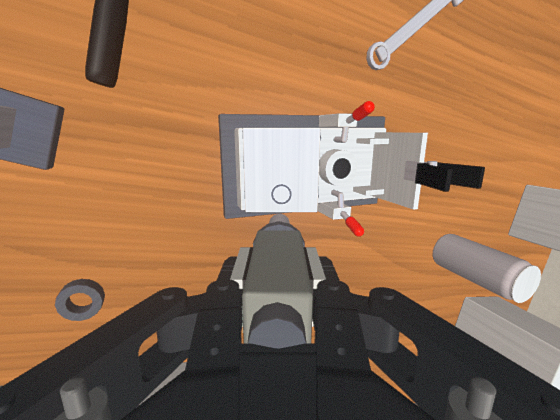

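The ring is at (282,194), where predicted, and the probe tip is at (279,217), also as computed. The clip is still on the flange. I'll approach to about 10 mm off the face.

>>> {"op": "arm_command", "data": {
  "increments": [
    [1,[0.02,0.06,0.6],[0,0,0]],
    [1,[0.02,0.06,1.2],[0,0,0]],
    [1,[0.02,0.06,1.7],[0,0,0]],
    [1,[0.02,0.06,2.1],[0,0,0]],
    [1,[0.02,0.06,2.35],[0,0,0]],
    [1,[0.02,0.06,2.35],[0,0,0]],
    [1,[0.02,0.06,2.35],[0,0,0]],
    [1,[0.02,0.06,2.35],[0,0,0]]
  ]
}}

```text
clock: 14.95
tcp_pos: [0.5788, 0.0884, 0.1701]
tcp_rot: [0.305, -3.047, -0.538]
contact_force: [0.3, 0.7, -2.3]
grip_width: 0.0252
grip_force: 58.9
```

```bash
cat > chk.py <<'E'
from h import *
F=[];Q=[];Z=[]
for i in range(6):
    im,d=get_image("wrist" if i else "scene"); o=arm.get_obs();T=toolT(o);F.append(o["contact_force"]@n);Q.append(o["tcp_pos"]);Z.append(T[:3,2])
p=np.mean(Q,0);z=np.mean(Z,0);e=p-ring
print("F.n %.2f +- %.2f"%(np.mean(F),np.std(F)/6**.5),"dist mm %.2f"%(e@n*1e3),"tip lateral mm",((e+z*.1106)@probeR()[:,:2]*1e3).round(2),"tilt",np.degrees(np.arccos(-z@n)).round(2),o["clock"],o["grip_width"])
pc=camera_params("wrist");K=pc["camera_matrix"];A=T@pc["tool_from_camera"];w=cloud(d,pc,T)
L=(w-ring)@np.stack([bx,np.cross(n,bx),n],1)
m=(abs(L[...,2])<.004)&(L[...,0]>-.06)&(L[...,0]<-.012)&(abs(L[...,1])<.025)
P=L[m];print("ramp height vs model um",(np.median(P[:,2])*1e6).round(),len(P))
g=cv2.cvtColor(im,cv2.COLOR_RGB2GRAY).astype(int)
r=np.hypot(L[...,0],L[...,1]);on=(abs(L[...,2])<.004)&(r<.016);bg=np.median(g[on&(r>.012)]) if on.any() else 0
k=(abs(L[...,2])<.004)&(r<.0135)&(r>.006)&(g<bg-25)
if k.sum()>20:
    q=L[k][:,:2];A_=np.c_[2*q,np.ones(len(q))];s=np.linalg.lstsq(A_,(q**2).sum(1),rcond=None)[0]
    print("ring fit offset mm",(s[:2]*1e3).round(2),"r",(np.sqrt(s[2]+s[:2]@s[:2])*1e3).round(2),k.sum())
E
python3 chk.py
```

```text
F.n -1.78 +- 0.19 dist mm 120.61 tip lateral mm [-0.35  1.9 ] tilt 0.1 15.25 0.025296473212442164
ramp height vs model um -100.0 3586
ring fit offset mm [-0.6   0.06] r 10.16 153
```

>>> {"op": "arm_command", "data": {
  "increments": [
    [1,[0.055,-0.06,0.1],[0,0,0]],
    [1,[0.055,-0.06,0.2],[0,0,0]],
    [1,[0.055,-0.06,0.27],[0,0,0]],
    [1,[0.055,-0.06,0.27],[0,0,0]],
    [1,[0.055,-0.06,0.27],[0,0,0]]
  ]
}}

```text
clock: 15.75
tcp_pos: [0.5764, 0.0896, 0.161]
tcp_rot: [0.305, -3.045, -0.538]
contact_force: [-0.6, -1.1, -0.6]
grip_width: 0.0257
grip_force: 58.9
```

```bash
python3 chk.py
```

```text
F.n -1.40 +- 0.23 dist mm 112.05 tip lateral mm [1.56 0.19] tilt 0.05 16.05 0.02525419633469221
ramp height vs model um -1.0 3776
ring fit offset mm [-0.57 -0.12] r 10.19 147
```

>>> {"op": "arm_command", "data": {
  "increments": [
    [1,[0,0,0.05],[0,0,0]],
    [1,[0,0,0.1],[0,0,0]],
    [1,[0,0,0.15],[0,0,0]],
    [1,[0,0,0.15],[0,0,0]],
    [1,[0,0,0.15],[0,0,0]]
  ]
}}

```text
clock: 16.55
tcp_pos: [0.5763, 0.091, 0.157]
tcp_rot: [0.305, -3.046, -0.538]
contact_force: [0.7, -1.4, 0.0]
grip_width: 0.0253
grip_force: 59.1
```

```bash
python3 chk.py
```

```text
F.n 0.44 +- 0.15 dist mm 107.60 tip lateral mm [1.53 0.17] tilt 0.06 16.85 0.025147016801702664
ramp height vs model um -24.0 3938
ring fit offset mm [-0.7  -0.04] r 10.05 155
```

>>> {"op": "arm_command", "data": {
  "increments": [
    [1,[0,0,0.04],[0,0,0]],
    [1,[0,0,0.08],[0,0,0]],
    [1,[0,0,0.08],[0,0,0]],
    [1,[0,0,0.08],[0,0,0]],
    [1,[0,0,0.08],[0,0,0]]
  ]
}}

```text
clock: 17.35
tcp_pos: [0.5761, 0.0918, 0.1547]
tcp_rot: [0.305, -3.046, -0.538]
contact_force: [-0.6, -0.9, 1.2]
grip_width: 0.025
grip_force: 59.2
```

```bash
python3 chk.py; python3 chk.py
```

```text
F.n 1.72 +- 0.22 dist mm 105.11 tip lateral mm [1.57 0.19] tilt 0.05 17.65 0.025714016247778967
ramp height vs model um -5.0 4032
ring fit offset mm [-0.87 -0.11] r 9.99 145
F.n 1.82 +- 0.12 dist mm 105.08 tip lateral mm [1.6  0.19] tilt 0.05 17.95 0.025390291220351458
ramp height vs model um 3.0 4025
ring fit offset mm [-0.92 -0.14] r 9.85 153
```

The net push is about 3.4 N and the geometry gives about 5.5 mm, so both say half-way. I'll check the clip numerically, then hand in.

```bash
python3 - <<'E'
from h import *
im,d=get_image("top");w=cloud(d,camera_params("top"))
q=(abs(w[...,0]-.519)<.03)&(abs(w[...,1]-.2545)<.035)&(w[...,2]>.13)&(w[...,2]<.18)
print(q.sum(), rect(w[q]) if q.sum()>5 else "", w[q][:,2].max() if q.any() else "")
if q.sum()>20: arm.job_done();print("done")
E
```

```text
91 (array([516.5, 253.7]), array([21.8, 44.5]), 9.7) 0.16668620271371898
the job is handed in; nothing more can be done
done
```

I handed the job in at about 18 s, with the clip upright on the flange edge (about 17.5 mm of edge in its jaws) and the probe held square inside the ring, tip pushed in about 5 mm at roughly 3.4 N; I saw no verdict.

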